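# Fetch the carrom striker from under the snack rack with a reacher

## Robot

A 7-joint arm with a two-finger parallel gripper is mounted at the origin on the work surface. World frame = base frame: x ahead of the robot, y to its left, z up, the work surface at z = 0. Lengths are in m, angles in rad, forces in N, time in s.
With the tool pointing down it reaches from about 0.425 to 0.975 m from the base axis. Payload 16.7 kg.
Tool frame: the origin (TCP) lies midway between the tips of the shut fingers; the grasp point (between the pads) lies 19 mm behind it; z points along the fingers, x is the direction in which the jaws open and shut, and the axes are right-handed (so a half turn about z gives the same grasp; the last joint's range is limited). The gripper opens to 85 mm and grips with 20 to 120 N. Pads are 22 mm wide; open, the fingers measure 114 mm over their backs; the gripper's body (76 mm by 85 mm) begins 54 mm behind the grasp point. The pads swing forward as they close: fully open they stand 13 mm farther back than shut.
Start: joints at [1.097, 0.426, 0.074, 1.606, -0.034, 1.111, -0.067], TCP at [0.215, -0.64, 0.231] pointing down, gripper open.
Joint ranges: [-2.85, 2.85], [-0.5, 2.14], [-1.23, 1.37], [0.21, 2.46], [-1.02, 4.16], [0.16, 2.05], [-2.73, 2.73]. Speed limits (rad/s): [1.89, 1.89, 2.39, 2.39, 3.01, 3.01, 3.01].

## Interface

Orientations are given as a unit quaternion [w, x, y, z].
In Python, from workcell import get_obs, camera, camera_model, job_done gives the robot as it stands.
- The arm moves only by the tool drive_tool, never from a script. Its argument "motion" is a list of rows, each an object with "translation": the shift along the tool's x, y, z in cm, a list of three; "dr": the turn, a rotation vector about the tool's x, y, z in degrees, a list of three; "fingers": the closure, from 0 (fully open) to 1 (shut). A call has 1 to 5 rows; each row shifts and turns the commanded pose from where the row before left it, along the tool's axes as they then stand; what a row does not reach is not made up. A row lasts 1/12 s, in which the tool goes at most 41.7 mm and 7.16 degrees, less where a joint would pass 70% of its speed; a pose out of reach is approached as far as the arm can. A call with a gripper value outside its range is refused whole. The fingers move at their own pace and stop on an object; "newtons" is the grip in N (left out, the last holds). Time passes only in rows, so rows that do not move let the fingers close. It gives the time, the measured TCP pose, the force and the opening at its end, in the units of the state.
- get_obs(): the state, without advancing time (a new reading comes with each control period).
- camera(name): name is "side" or "top" or "wrist"; returns (picture, depth): 384x512x3 uint8, red, green, blue; 384x512 float32, m along the optical axis (not along the pixel's ray), 0 where there is no reading.
- camera_model(name): a dict with "camera_matrix" (3x3 intrinsics, pixels), "dist" ([k1, k2, p1, p2, k3] as OpenCV has them; the pictures are not rectified), "rvec" (rotation vector, rad) and "tvec" (3), from world to camera coordinates, as OpenCV has them. Camera axes: x right, y down, z forward; pixel columns grow to the right and rows downward; lengths in m; the calibration is good to about 2 mm. A picture is of the moment at which its call begins: read the wrist's pose just before it. camera_model takes no time and is no camera call; for the wrist camera it gives the pose at the moment of the call.
- job_done(): hands the job in, once; it reports no verdict.
The state is a dict: "time": time; "joint_positions": joint angles; "joint_vel": joint speeds; "effort": joint torques, N m; "ee_pos": TCP position; "tool_rot": TCP orientation; "contact_force": force on the tool from outside, world axes, zero at the start; "moment": the same for the moment, N m; "finger_gap": opening from 0.0 (shut) to 1.0 (fully open).
Only numpy, scipy, OpenCV 4.12 (cv2) and the standard library are available. Lean on these libraries where they do the work, as an engineer would, in place of code of your own. Each camera call takes 0.05 s, during which the arm holds its last target.

## Task

The carrom striker, the larger of the two white discs, has slid under the low wire snack rack. Take the reacher by its grip, bring its open jaws around the striker, squeeze the trigger so that the jaws close on it under the rack, and draw it out in the jaws until the whole disc is clear in front of the rack. Then let the trigger go, leaving the striker flat on the table; do not touch the striker with your own fingers and leave the smaller disc where it lies.

Things in the scene. Friction and masses are not known exactly. Their poses are not given: they have to be found in the camera images.
- reacher_grip (a point): Mid-grip of a loose grey reacher (0.2 kg) lying on the table, 28 mm up; x points along the shaft to the jaws, y across the grip, z up. The grip is two upright bars 10 mm thick, 5 to 50 mm above the table: palm bar (100 mm long, outer face y -30 mm) and black trigger bar (80 mm long, outer face y +30 mm). Take both from above, fingers closing along y at x 0. Slide it on its feet; no need to lift.
- trigger (a joint): Travel of the sprung trigger bar towards the palm bar: 0 free (60 mm over both bars), 0.016 m fully squeezed (44 mm). Held at 55 mm over the bars, the reacher can be slid with its jaws still wide open. The spring takes 6 N at first, 11 N at the end. Each jaw moves in 0.9 times this: they meet the striker at about 13 mm, where it stops early under a 20 N squeeze, gripping firmly.
- reacher_jaws (a point): Middle between the reacher's jaws, 15 mm above the table, 307 mm ahead of the grip point; same axes. Two flat parallel rubber-faced jaws, 50 mm long in x from an 80 mm wide crosshead (its front 32 mm behind this point) to 27 mm ahead of this point, 4 to 26 mm above the table; free, 64 mm apart inside and 75 mm wide outside.
- striker_center (a point): Centre of the striker, a loose white plastic disc 41 mm across and 12 mm thick (15 g), lying flat on the table under the rack; point half-way up. It is the larger of the two discs there.
- coin_center (a point): Centre of a playing coin, a loose white plastic disc 31 mm across and 9 mm thick, lying under the rack beside the striker, 85 to 135 mm from it across the mouth; to be left alone.
- rack: Fixed low wire rack with a candy jar and steel plate on its back half (up to 0.18 m high). Origin on the table at the middle of its open mouth; x points into the gap, y along the mouth, z up. Mouth 270 mm wide with 10 mm posts at both ends; roof of steel rods, underside 58 mm above the table, 210 mm deep, closed at the back. Both discs lie 65 to 85 mm inside the mouth.
Things that resemble listed ones, but are neither listed nor needed, are in the scene too. Leave any brown or green look-alike of the part that bears striker_center alone.

How it is judged:
On the way, in this order (a step that is already met when the one before it is completed fails the run):
1. the reacher's jaws, with the trigger squeezed at least 9 mm, press on the striker under the rack (value of joint trigger above 0.009 m and contact force between reacher and striker above 0.5 N and x of striker_center in the frame of rack above 0.03 m), for 0.2 s.
2. the striker is out in front of the rack, still squeezed in the jaws (value of joint trigger above 0.009 m and contact force between reacher and striker above 0.3 N and x of striker_center in the frame of rack below -0.021 m), for 0.1 s.
At the end, for the whole second after the job is handed in: The striker's centre is at least 21 mm in front of the rack's mouth line (its whole disc clear), lying flat on the table (within 10 degrees, centre below 12 mm), the trigger is released (under 4 mm) and striker and reacher are at rest (x of striker_center in the frame of rack below -0.021 m and height (world z) of striker_center below 0.012 m and angle between striker_center's own z axis and vertical below 0.17 rad and value of joint trigger below 0.004 m and linear speed of each of striker, reacher below 0.02 m/s); the robot touches nothing.
It fails at once if the smaller disc is moved more than 15 mm (distance of coin_center from where it was at the start of the episode above 0.015 m).
It fails at once if the robot's fingers touch the striker (contact force between the fingers and striker above 0.2 N).
It also fails if it takes over 42 s, if anything falls off the work surface, if the arm or the gripper's body presses on something with over 40 N, if the wrist force passes 120 N, or if a joint passes its speed limit or range.

## Working session

There is one attempt and no reset: what is moved stays moved. The work goes in short steps, Python scripts to look and compute and a tool call to move; the robot and the scene stay as the last step left them, time stands still between calls to the robot, and variables do not carry over. Pictures are saved under pics/ and viewed, and the job is handed in when it is done.

Besides the shell and the picture viewer there is one more tool, called after "Request:" as name(argument=value, ...), one argument or row to a line, values as JSON. drive_tool: Moves the arm, as the interface text tells. Its arguments: {"type":"object","properties":{"motion":{"type":"array"},"newtons":{"type":"number"}},"required":["motion"]}

```bash
mkdir -p pics
python3 - <<'E'
from workcell import *
import cv2
o=get_obs();print(o)
for n in("top","side","wrist"):
    m=camera_model(n);print(n,m)
    p,d=camera(n);cv2.imwrite(f"pics/{n}0.png",p[:,:,::-1]);import numpy as np;np.savez(f"{n}0.npz",p=p,d=d,K=m["camera_matrix"],dist=m["dist"],r=m["rvec"],t=m["tvec"])
E
```

```text
{'time': 0.0, 'joint_positions': array([ 1.09753738,  0.42672603,  0.07382547,  1.60662328, -0.03406488,
        1.11080669, -0.06709736]), 'joint_vel': array([ 0.00042578,  0.00128707, -0.00077506,  0.00060594,  0.00194538,
        0.0028581 ,  0.00090151]), 'effort': array([-2.94738951e-03, -9.49870777e+01,  3.75934973e+00, -4.63524520e+01,
        1.91633846e-02,  1.01722960e-02,  4.31808769e-05]), 'ee_pos': array([ 0.21458269, -0.63954197,  0.23060666]), 'tool_rot': array([-3.31961508e-04,  8.11831464e-01, -5.83891469e-01, -5.61813266e-04]), 'contact_force': array([ 0.11545894, -0.23370426,  0.14079498]), 'moment': array([-0.00262541, -0.03876041,  0.01043643]), 'finger_gap': 1.0039720500818925}
top {'camera_matrix': array([[387.42091803,   0.        , 247.03333653],
       [  0.        , 387.42091803, 189.19568256],
       [  0.        ,   0.        ,   1.        ]]), 'dist': array([0.02624045, 0.        , 0.        , 0.        , 0.        ]), 'rvec': array([ 2.14755531, -2.20326574,  0.07683557]), 'tvec': array([0.08987397, 0.49156114, 1.08009649])}
side {'camera_matrix': array([[443.9008617 ,   0.        , 257.7873789 ],
       [  0.        , 443.9008617 , 186.69099604],
       [  0.        ,   0.        ,   1.        ]]), 'dist': array([0.04129548, 0.        , 0.        , 0.        , 0.        ]), 'rvec': array([ 0.1753453 , -2.65787451,  1.55079808]), 'tvec': array([0.52068346, 0.04071823, 0.96908778])}
wrist {'camera_matrix': array([[309.39473986,   0.        , 258.63794323],
       [  0.        , 309.39473986, 187.05144597],
       [  0.        ,   0.        ,   1.        ]]), 'dist': array([0.0248429, 0.       , 0.       , 0.       , 0.       ]), 'rvec': array([-2.32816447,  1.67364655,  0.27432489]), 'tvec': array([-0.67481481, -0.04094427,  0.37964049])}
```

View pics/top0.png

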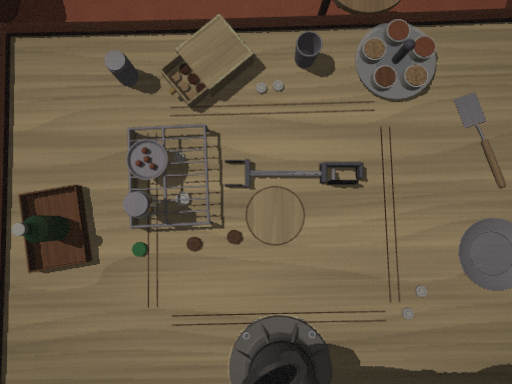

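View pics/side0.png

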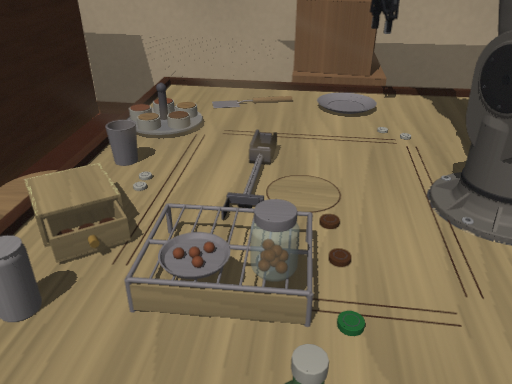

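View pics/wrist0.png

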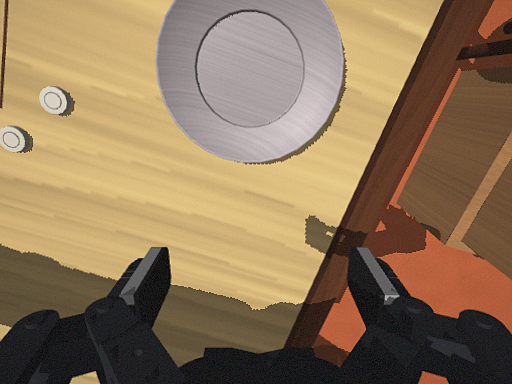

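The top view shows the reacher with its grip near px (342,173) and jaws near (237,173). The rack spans (130–210, 125–228), with its mouth on the right edge. Next I'll enlarge that area.

```bash
cat > h.py <<'E'
import numpy as np,cv2
def load(n):
    z=np.load(n);return z
def ray(z,uv,h):
    K,dist=z["K"],z["dist"];R=cv2.Rodrigues(z["r"])[0];t=z["t"]
    uv=np.array(uv,float).reshape(-1,1,2)
    n=cv2.undistortPoints(uv,K,dist).reshape(-1,2)
    d=np.c_[n,np.ones(len(n))]@R; c=-R.T@t
    s=(h-c[2])/d[:,2]
    return c+s[:,None]*d
E
python3 - <<'E'
from h import *
z=load("top0.npz");p=z["p"][:,:,::-1]
c=cv2.resize(p[115:240,120:220],None,fx=6,fy=4.8*1.0,interpolation=cv2.INTER_CUBIC) if 0 else cv2.resize(p[118:236,120:220],None,fx=5,fy=5,interpolation=cv2.INTER_CUBIC)
cv2.imwrite("pics/rack0.png",np.clip(c*1.6,0,255).astype(np.uint8))
c=cv2.resize(p[150:200,215:370],None,fx=5,fy=5,interpolation=cv2.INTER_CUBIC)
cv2.imwrite("pics/reach0.png",np.clip(c*1.6,0,255).astype(np.uint8))
s=load("side0.npz")["p"][:,:,::-1]
c=cv2.resize(s[190:320,120:330],None,fx=3.8,fy=3.8,interpolation=cv2.INTER_CUBIC)
cv2.imwrite("pics/rside0.png",c)
print(ray(z,[[342,173],[237,173],[184,199],[210,125],[212,228]],0.03))
E
```

```text
[[ 0.53163746 -0.190979    0.03      ]
 [ 0.53953903  0.10435321  0.03      ]
 [ 0.46987829  0.25508059  0.03      ]
 [ 0.67936607  0.17818249  0.03      ]
 [ 0.38673401  0.17775842  0.03      ]]
```

View pics/rack0.png

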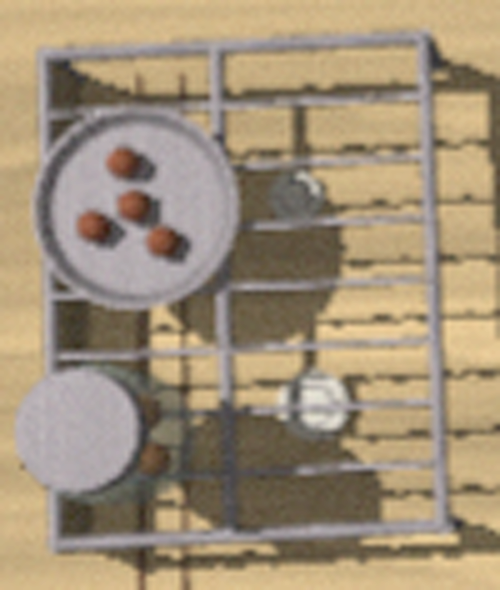

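View pics/reach0.png

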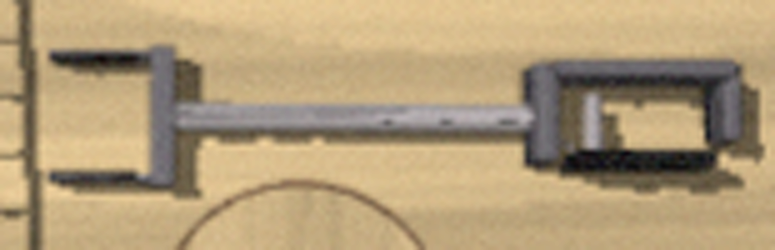

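View pics/rside0.png

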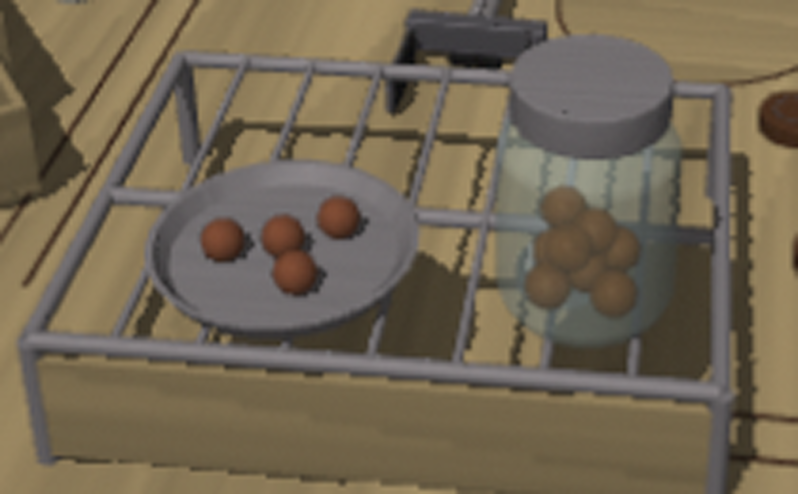

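```bash
cat >> h.py <<'E'
def cloud(z):
    d=z["d"];H,W=d.shape;v,u=np.mgrid[:H,:W]
    n=cv2.undistortPoints(np.c_[u.ravel(),v.ravel()].astype(float).reshape(-1,1,2),z["K"],z["dist"]).reshape(-1,2)
    P=np.c_[n,np.ones(len(n))]*d.reshape(-1,1)
    R=cv2.Rodrigues(z["r"])[0]
    return ((P-z["t"])@R).reshape(H,W,3)
E
python3 - <<'E'
from h import *
z=load("top0.npz");C=cloud(z)
print("table z",np.median(C[150:240,300:370,2][:,:][C[150:240,300:370,2]<.02]))
# reacher
m=np.zeros(C.shape[:2],bool);m[150:200,217:370]=1;m&=C[...,2]>.012
P=C[m];print(len(P),P.min(0),P.max(0))
r=cv2.minAreaRect(P[:,:2].astype(np.float32));print("rect",r,cv2.boxPoints(r))
# segments along y
for a in np.arange(-.25,.15,.02):
    q=P[(P[:,1]>a)&(P[:,1]<a+.02)]
    if len(q):print(round(a,2),len(q),q[:,0].min().round(4),q[:,0].max().round(4),q[:,2].max().round(4),np.median(q[:,0]).round(4))
# discs: bright low-saturation mask
p=z["p"];hsv=cv2.cvtColor(p,cv2.COLOR_RGB2HSV)
sub=hsv[145:215,165:205]
mm=((sub[...,1]<70)&(C[145:215,165:205,2]<.03)).astype(np.uint8)
n,l,s,c=cv2.connectedComponentsWithStats(mm)
for i in range(1,n):
    if s[i,4]>15:
        uv=c[i]+[165,145];print(s[i],uv,ray(z,[uv],.012))
# rack
m=np.zeros(C.shape[:2],bool);m[118:236,195:216]=1;m&=(C[...,2]>.05)&(C[...,2]<.08)
P=C[m];print("rack",P.min(0),P.max(0))
for a in np.arange(.36,.72,.02):
    q=P[(P[:,0]>a)&(P[:,0]<a+.02)]
    if len(q):print(round(a,2),q[:,1].min().round(4),q[:,2].max().round(4))
print(ray(z,[[206,125.8],[208.8,223]],.064))
E
```

```text
table z -0.0010188923933540637
1275 [ 0.40511416 -0.24938578  0.01205367] [0.57958979 0.13968114 1.11697818]
rect ((0.4843413531780243, -0.05067119002342224), (0.38851556181907654, 0.17377561330795288), 86.19940948486328) [[ 0.38476843 -0.23874247]
 [ 0.55816185 -0.25026104]
 [ 0.5839143   0.13740009]
 [ 0.41052085  0.14891866]]
-0.25 113 0.5152 0.5593 0.052 0.5377
-0.23 82 0.4999 0.5598 0.0545 0.5499
-0.21 78 0.5004 0.5604 0.0526 0.5505
-0.19 82 0.5011 0.5606 0.0522 0.5336
-0.17 117 0.5018 0.5614 0.0531 0.5264
-0.15 133 0.5068 0.561 0.0506 0.5365
-0.13 43 0.5256 0.5403 0.0333 0.5311
-0.11 43 0.5262 0.5411 0.0338 0.5321
-0.09 43 0.5269 0.5416 0.0344 0.534
-0.07 42 0.5275 0.542 0.0349 0.5339
-0.05 42 0.5279 0.5426 0.032 0.5344
-0.03 42 0.5286 0.5428 0.0352 0.5348
-0.01 42 0.5287 0.5435 0.0334 0.5355
0.01 40 0.5297 0.5444 0.0346 0.5367
0.03 35 0.5324 0.5448 0.0347 0.5377
0.05 74 0.4051 0.579 1.117 0.5382
0.07 126 0.4996 0.5796 0.0314 0.5363
0.09 36 0.5026 0.5782 0.027 0.5724
0.11 42 0.5034 0.5783 0.0284 0.5411
0.13 20 0.5039 0.5787 0.0305 0.5094
[13  3 18  2 19] [186.84210526 148.84210
[... 318 characters left out ...]
3333] [[0.51269058 0.2987944  0.012     ]]
[10 46 19  8 91] [182.75824176 195.49450549] [[0.48108397 0.26161956 0.012     ]]
[10 55 15  7 69] [182.63768116 202.44927536] [[0.46118669 0.26219534 0.012     ]]
[17 65 20  1 20] [191.5 210. ] [[0.43898694 0.23716208 0.012     ]]
rack [0.39822223 0.17956781 0.05760567] [0.67454973 0.22015714 0.06987651]
0.38 0.1796 0.0678
0.4 0.1798 0.0691
0.42 0.1814 0.0677
0.44 0.1811 0.069
0.46 0.1812 0.0691
0.48 0.183 0.0677
0.5 0.1829 0.0699
0.52 0.1827 0.069
0.54 0.1825 0.0679
0.56 0.1845 0.0688
0.58 0.1842 0.0672
0.6 0.184 0.0682
0.62 0.1859 0.0692
0.64 0.1862 0.0674
0.66 0.1886 0.0682
[[0.66884166 0.18582015 0.064     ]
 [0.40100423 0.18274812 0.064     ]]
```

```bash
python3 - <<'E'
from h import *
z=load("top0.npz");C=cloud(z)
print(ray(z,[[183,198.0],[179.2,156.4]],.012), ray(z,[[343.5,173]],.05))
m=np.zeros(C.shape[:2],bool);m[140:220,160:206]=1;m&=(C[...,2]>.005)&(C[...,2]<.02)
n,l,s,c=cv2.connectedComponentsWithStats(m.astype(np.uint8))
for i in range(1,n):
    if s[i,4]>8: q=C[l==i];print(s[i],c[i],q.min(0),q.max(0),np.median(q[:,2]))
p=z["p"][:,:,::-1]
E
python3 - <<'E'
import numpy as np
from scipy.spatial.transform import Rotation as R
from workcell import *
o=get_obs();q=o["tool_rot"];print(R.from_quat(q[[1,2,3,0]]).as_matrix())
E
```

```text
[[0.47388789 0.26101199 0.012     ]
 [0.59431684 0.27051058 0.012     ]] [[ 0.52919814 -0.19033757  0.05      ]]
[173 153  11  10  77] [178.05194805 157.15584416] [0.57912647 0.26017081 0.00515064] [0.6052881  0.28968483 0.0140287 ] 0.008335911366174429
[175 192  14   7  75] [181.68       195.62666667] [0.4734068  0.24642668 0.00757595] [0.49136665 0.28375487 0.01555685] 0.0117908178910217
[175 200  14   6  62] [182.14516129 202.38709677] [0.45371771 0.24681235 0.00618006] [0.46816141 0.28445602 0.01460772] 0.01168731806511502
[[ 3.18125434e-01 -9.48048550e-01 -3.93475977e-04]
 [-9.48048106e-01 -3.18125667e-01  9.21250220e-04]
 [-9.98564743e-04  7.99610288e-05 -9.99999498e-01]]
```

Request:
drive_tool(
  motion=[
    {"translation": [0, 0, 0], "dr": [0, 0, -7], "fingers": 0},
    {"translation": [0, 0, 0], "dr": [0, 0, -7], "fingers": 0},
    {"translation": [0, 0, 0], "dr": [0, 0, -7], "fingers": 0},
    {"translation": [0, 0, 0], "dr": [0, 0, -7], "fingers": 0},
    {"translation": [0, 0, 0], "dr": [0, 0, -7], "fingers": 0},
  ],
  newtons=20,
)

```text
time: 0.57
ee_pos: [0.2147, -0.6397, 0.231]
tool_rot: [-0.0, 0.951, -0.31, -0.0]
contact_force: [0.8, 0.4, 0.6]
finger_gap: 1.0
```

Request:
drive_tool(
  motion=[
    {"translation": [0, 0, 0], "dr": [0, 0, -7], "fingers": 0},
    {"translation": [0, 0, 0], "dr": [0, 0, -7], "fingers": 0},
    {"translation": [0, 0, 0], "dr": [0, 0, -7], "fingers": 0},
    {"translation": [0, 0, 0], "dr": [0, 0, -7], "fingers": 0},
    {"translation": [0, 0, 0], "dr": [0, 0, -6.5], "fingers": 0},
  ],
)

```text
time: 0.98
ee_pos: [0.2146, -0.6397, 0.231]
tool_rot: [-0.0, 1.0, -0.014, -0.0]
contact_force: [-0.8, 0.5, -0.2]
finger_gap: 1.001
```

Request:
drive_tool(
  motion=[
    {"translation": [2.17, -3.26, 0], "dr": [0, 0, 0], "fingers": 0},
    {"translation": [2.17, -3.26, 0], "dr": [0, 0, 0], "fingers": 0},
    {"translation": [2.17, -3.26, 0], "dr": [0, 0, 0], "fingers": 0},
    {"translation": [2.17, -3.26, 0], "dr": [0, 0, 0], "fingers": 0},
    {"translation": [2.17, -3.26, 0], "dr": [0, 0, 0], "fingers": 0},
  ],
)

```text
time: 1.4
ee_pos: [0.3293, -0.479, 0.2311]
tool_rot: [-0.0, 1.0, -0.017, -0.0]
contact_force: [1.8, -0.9, -1.1]
finger_gap: 1.002
```

Request:
drive_tool(
  motion=[
    {"translation": [2.17, -3.26, 0], "dr": [0, 0, 0], "fingers": 0},
    {"translation": [2.17, -3.26, 0], "dr": [0, 0, 0], "fingers": 0},
    {"translation": [2.17, -3.26, 0], "dr": [0, 0, 0], "fingers": 0},
    {"translation": [2.17, -3.26, 0], "dr": [0, 0, 0], "fingers": 0},
    {"translation": [2.17, -3.26, 0], "dr": [0, 0, 0], "fingers": 0},
  ],
)

```text
time: 1.82
ee_pos: [0.4434, -0.3197, 0.2314]
tool_rot: [0.0, 1.0, -0.017, -0.0]
contact_force: [1.5, -0.7, -0.3]
finger_gap: 1.0
```

Request:
drive_tool(
  motion=[
    {"translation": [2.17, -3.26, 0], "dr": [0, 0, 0], "fingers": 0},
    {"translation": [2.17, -3.26, 0], "dr": [0, 0, 0], "fingers": 0},
    {"translation": [2.17, -3.26, 0], "dr": [0, 0, 0], "fingers": 0},
    {"translation": [2.17, -3.26, 0], "dr": [0, 0, 0], "fingers": 0},
    {"translation": [0, 0, 0], "dr": [0, 0, 0], "fingers": 0},
  ],
)

```text
time: 2.23
ee_pos: [0.5378, -0.1865, 0.2315]
tool_rot: [-0.001, 1.0, -0.013, 0.001]
contact_force: [-0.9, 1.2, 0.4]
finger_gap: 1.002
```

```bash
cat > snap.py <<'E'
import sys,cv2,numpy as np
from workcell import *
def snap(n,tag):
    m=camera_model(n);p,d=camera(n);cv2.imwrite(f"pics/{n}{tag}.png",p[:,:,::-1])
    np.savez(f"{n}{tag}.npz",p=p,d=d,K=m["camera_matrix"],dist=m["dist"],r=m["rvec"],t=m["tvec"])
if __name__=="__main__":
    for a in sys.argv[2:]: snap(a,sys.argv[1])
    o=get_obs();print({k:np.round(o[k],4) for k in("time","ee_pos","tool_rot","joint_positions","contact_force")})
E
python3 snap.py 1 wrist
```

```text
{'time': np.float64(2.2833), 'ee_pos': array([ 0.5359, -0.1898,  0.2312]), 'tool_rot': array([-8.000e-04,  9.999e-01, -1.390e-02,  3.000e-04]), 'joint_positions': array([ 0.5945,  0.285 , -0.4395,  1.8259,  0.1357,  1.0601,  0.0764]), 'contact_force': array([-0.8566, -0.8798,  0.3648])}
```

View pics/wrist1.png

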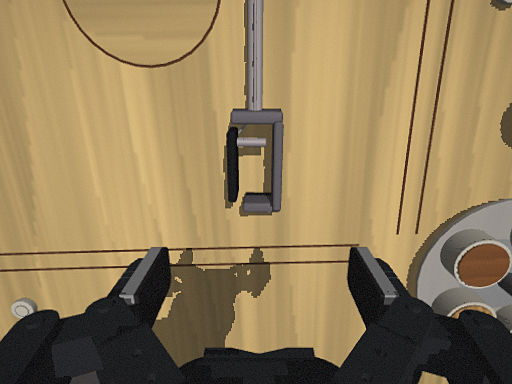

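The wrist view shows the grip ahead of the fingers: the black trigger bar near (232,165) and the palm bar near (278,165). I'll measure both.

Run:
```python
from h import *
z=load("wrist1.npz");C=cloud(z)
m=np.zeros(C.shape[:2],bool);m[0:225,215:300]=1;m&=(C[...,2]>.02)&(C[...,2]<.07)
P=C[m]
for a in np.arange(-.26,-.0,.02):
    q=P[(P[:,1]>a)&(P[:,1]<a+.02)]
    if len(q):print(round(a,2),len(q),q[:,0].min().round(4),q[:,0].max().round(4),((q[:,0].min()+q[:,0].max())/2).round(4),q[:,2].max().round(4))
m=np.zeros(C.shape[:2],bool);m[0:225,215:242]=1;m&=(C[...,2]>.035)&(C[...,2]<.07)
m&=z["p"].max(2)<60
print("trig y",C[m].min(0),C[m].max(0)); print("all", P[P[:,2]>.04].min(0),P[P[:,2]>.04].max(0))
```

```text
-0.26 199 0.5186 0.5615 0.54 0.0491
-0.24 491 0.503 0.5615 0.5323 0.0509
-0.22 347 0.5033 0.5628 0.533 0.0507
-0.2 378 0.5035 0.5627 0.5331 0.0505
-0.18 664 0.5044 0.564 0.5342 0.0512
-0.16 554 0.5047 0.5648 0.5347 0.0512
-0.14 638 0.5094 0.5647 0.5371 0.0406
-0.12 279 0.5287 0.5433 0.536 0.0329
-0.1 297 0.5295 0.5448 0.5371 0.0331
-0.08 324 0.5302 0.5452 0.5377 0.0327
-0.06 341 0.53 0.5457 0.5378 0.0334
-0.04 229 0.5306 0.546 0.5383 0.0334
trig y [ 0.50298565 -0.22926524  0.03531025] [ 0.51970999 -0.13072313  0.0508241 ]
all [ 0.50298565 -0.24584005  0.04001086] [ 0.56400562 -0.13306787  0.05119734]
```

Request:
drive_tool(
  motion=[
    {"translation": [-0.25, 0, 3.5], "dr": [0, 0, 0], "fingers": 0},
    {"translation": [0, 0, 3.5], "dr": [0, 0, 0], "fingers": 0},
    {"translation": [0, 0, 3.5], "dr": [0, 0, 0], "fingers": 0},
    {"translation": [0, 0, 3.5], "dr": [0, 0, 0], "fingers": 0},
    {"translation": [0, 0, 0], "dr": [0, 0, 0], "fingers": 0},
  ],
)

```text
time: 2.7
ee_pos: [0.5274, -0.1938, 0.0855]
tool_rot: [-0.001, 1.0, -0.017, -0.004]
contact_force: [-2.1, 0.3, -0.7]
finger_gap: 0.999
```

```bash
python3 snap.py 2 wrist
```

```text
{'time': np.float64(2.75), 'ee_pos': array([ 0.529 , -0.1939,  0.0888]), 'tool_rot': array([-9.000e-04,  9.998e-01, -1.720e-02, -2.900e-03]), 'joint_positions': array([ 0.5582,  0.4488, -0.3984,  1.9536,  0.2379,  0.7906, -0.0086]), 'contact_force': array([-0.1038, -0.7956,  1.5781])}
```

View pics/wrist2.png

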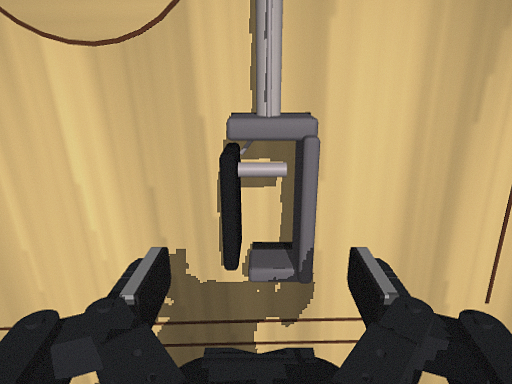

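The grip sits slightly right of centre between the fingers: bars at columns 230 and 308, against fingers at 145 and 375. I'll let the arm settle and then correct.

Request:
drive_tool(
  motion=[
    {"translation": [0, 0, 0], "dr": [0, 0, 0], "fingers": 0},
    {"translation": [0, 0, 0], "dr": [0, 0, 0], "fingers": 0},
  ],
)

```text
time: 2.92
ee_pos: [0.5326, -0.1946, 0.0935]
tool_rot: [0.0, 1.0, -0.017, 0.001]
contact_force: [-0.4, 0.1, 0.8]
finger_gap: 1.003
```

Request:
drive_tool(
  motion=[
    {"translation": [0.1, -0.35, 2.0], "dr": [0, 0, 0], "fingers": 0},
    {"translation": [0, 0, 2.0], "dr": [0, 0, 0], "fingers": 0},
    {"translation": [0, 0, 2.0], "dr": [0, 0, 0], "fingers": 0},
    {"translation": [0, 0, 1.0], "dr": [0, 0, 0], "fingers": 0},
    {"translation": [0, 0, 1.0], "dr": [0, 0, 0], "fingers": 0},
  ],
)

```text
time: 3.33
ee_pos: [0.5334, -0.191, 0.0123]
tool_rot: [0.0, 1.0, -0.017, 0.001]
contact_force: [0.1, 0.0, 0.0]
finger_gap: 0.999
```

Request:
drive_tool(
  motion=[
    {"translation": [0, 0, 0], "dr": [0, 0, 0], "fingers": 0},
    {"translation": [0, 0, 0], "dr": [0, 0, 0], "fingers": 0},
    {"translation": [0, 0, 0], "dr": [0, 0, 0], "fingers": 0},
  ],
)

```text
time: 3.58
ee_pos: [0.5332, -0.1908, 0.0125]
tool_rot: [0.0, 1.0, -0.017, 0.001]
contact_force: [0.1, 0.3, -0.0]
finger_gap: 1.001
```

Next I'll close gently to about 55 mm, which is a closure of about 0.35.

Request:
drive_tool(
  motion=[
    {"translation": [0, 0, 0], "dr": [0, 0, 0], "fingers": 0.2},
    {"translation": [0, 0, 0], "dr": [0, 0, 0], "fingers": 0.3},
    {"translation": [0, 0, 0], "dr": [0, 0, 0], "fingers": 0.35},
    {"translation": [0, 0, 0], "dr": [0, 0, 0], "fingers": 0.35},
    {"translation": [0, 0, 0], "dr": [0, 0, 0], "fingers": 0.35},
  ],
  newtons=20,
)

```text
time: 4.0
ee_pos: [0.5337, -0.1908, 0.0124]
tool_rot: [0.0, 1.0, -0.017, 0.001]
contact_force: [6.3, 0.1, 3.8]
finger_gap: 0.656
```

```bash
python3 snap.py 3 wrist top
```

```text
{'time': np.float64(4.1), 'ee_pos': array([ 0.5333, -0.1908,  0.0123]), 'tool_rot': array([ 2.000e-04,  9.999e-01, -1.710e-02,  8.000e-04]), 'joint_positions': array([ 0.5102,  0.562 , -0.3526,  1.9877,  0.3127,  0.6421, -0.079 ]), 'contact_force': array([ 6.1013, -0.1004,  1.1901])}
```

View pics/wrist3.png

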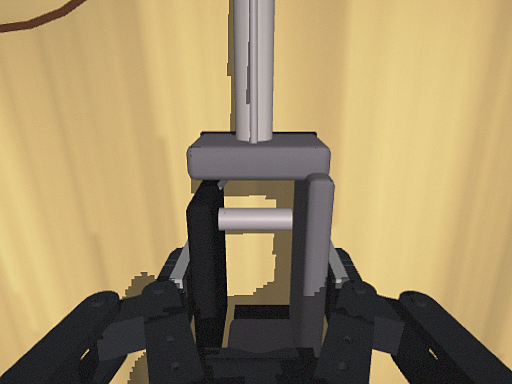

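View pics/top3.png

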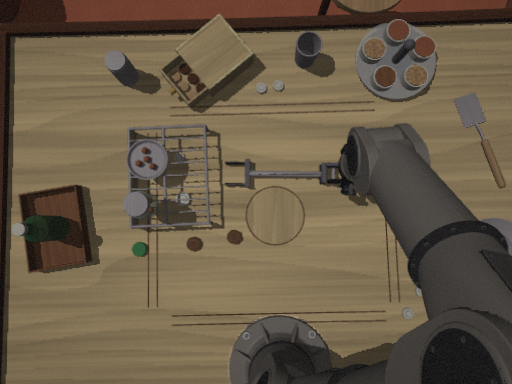

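```bash
cat > jaws.py <<'E'
import sys
from h import *
z=load(sys.argv[1]);C=cloud(z)
u0,u1,v0,v1=map(int,sys.argv[2:6])
m=np.zeros(C.shape[:2],bool);m[v0:v1,u0:u1]=1;m&=(C[...,2]>.012)&(C[...,2]<.045)
P=C[m]
for a in np.arange(-.14,.30,.02):
    q=P[(P[:,1]>a)&(P[:,1]<a+.02)]
    if len(q)>3:print(round(a,2),len(q),q[:,0].min().round(4),q[:,0].max().round(4),((q[:,0].min()+q[:,0].max())/2).round(4),q[:,1].max().round(4))
E
python3 jaws.py top3.npz 217 320 150 200
python3 - <<'E'
from h import *
p=load("top3.npz")["p"][:,:,::-1]
c=cv2.resize(p[140:210,170:300],None,fx=6,fy=6,interpolation=cv2.INTER_CUBIC)
cv2.imwrite("pics/j3.png",np.clip(c*1.6,0,255).astype(np.uint8))
E
```

```text
-0.14 15 0.5255 0.537 0.5312 -0.1202
-0.12 34 0.5254 0.5379 0.5317 -0.101
-0.1 34 0.5262 0.5384 0.5323 -0.0818
-0.08 35 0.5267 0.5388 0.5327 -0.062
-0.06 36 0.5274 0.5426 0.535 -0.0406
-0.04 43 0.528 0.5433 0.5356 -0.0202
-0.02 44 0.5284 0.5435 0.5359 -0.0001
0.0 43 0.5292 0.5441 0.5367 0.0197
0.02 42 0.5298 0.5445 0.5372 0.0395
0.04 42 0.53 0.5449 0.5374 0.0593
0.06 141 0.4993 0.5764 0.5378 0.08
0.08 41 0.5025 0.5716 0.5371 0.0996
0.1 34 0.5065 0.5723 0.5394 0.1194
0.12 31 0.5073 0.5728 0.54 0.1393
```

View pics/j3.png

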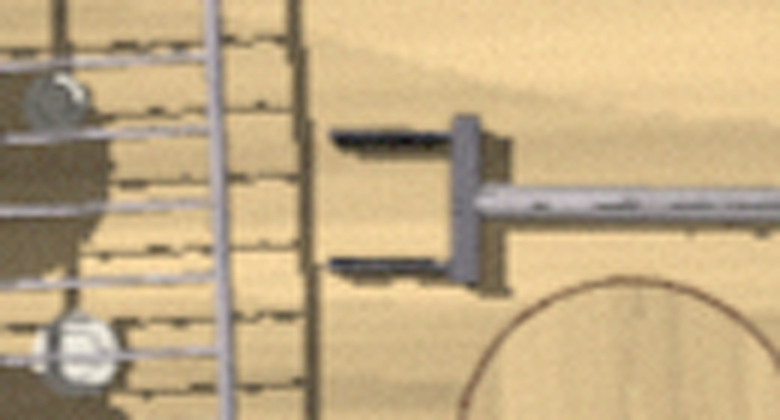

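Request:
drive_tool(
  motion=[
    {"translation": [-0.8, 0, 0], "dr": [0, 0, 0], "fingers": 0.35},
    {"translation": [-0.8, 0, 0], "dr": [0, 0, 0], "fingers": 0.35},
    {"translation": [-0.8, 0, 0], "dr": [0, 0, 0], "fingers": 0.35},
    {"translation": [-0.8, 0, 0], "dr": [0, 0, 0], "fingers": 0.35},
    {"translation": [0, 0, 0], "dr": [0, 0, 0], "fingers": 0.35},
  ],
)

```text
time: 4.52
ee_pos: [0.5005, -0.1896, 0.0123]
tool_rot: [0.0, 1.0, -0.017, 0.001]
contact_force: [0.1, 0.5, 7.5]
finger_gap: 0.653
```

```bash
python3 snap.py 4 top; python3 jaws.py top4.npz 217 320 150 210
```

```text
{'time': np.float64(4.5667), 'ee_pos': array([ 0.5005, -0.1897,  0.0122]), 'tool_rot': array([ 3.000e-04,  9.999e-01, -1.710e-02,  6.000e-04]), 'joint_positions': array([ 0.5311,  0.5271, -0.3557,  2.0576,  0.3129,  0.6065, -0.0734]), 'contact_force': array([-2.1946, -0.0857,  8.8469])}
-0.14 16 0.4915 0.5059 0.4987 -0.1201
-0.12 43 0.4919 0.5066 0.4993 -0.1001
-0.1 42 0.4922 0.507 0.4996 -0.081
-0.08 43 0.4931 0.5076 0.5004 -0.0605
-0.06 41 0.4933 0.5078 0.5005 -0.0411
-0.04 42 0.4941 0.5082 0.5012 -0.0214
-0.02 37 0.4947 0.5088 0.5018 -0.0017
0.0 35 0.4974 0.5096 0.5035 0.0179
0.02 35 0.498 0.5099 0.5039 0.0376
0.04 36 0.4985 0.5103 0.5044 0.0599
0.06 121 0.4661 0.5452 0.5057 0.08
0.08 60 0.4684 0.5403 0.5043 0.0991
0.1 32 0.4745 0.5408 0.5076 0.1194
0.12 32 0.4753 0.5414 0.5083 0.14
```

Request:
drive_tool(
  motion=[
    {"translation": [-0.8, 0, 0], "dr": [0, 0, 0], "fingers": 0.35},
    {"translation": [-0.8, 0, 0], "dr": [0, 0, 0], "fingers": 0.35},
    {"translation": [-0.8, 0, 0], "dr": [0, 0, 0], "fingers": 0.35},
    {"translation": [-0.8, 0, 0], "dr": [0, 0, 0], "fingers": 0.35},
    {"translation": [-0.85, 0, 0], "dr": [0, 0, 0], "fingers": 0.35},
  ],
)

```text
time: 4.98
ee_pos: [0.4612, -0.1883, 0.0123]
tool_rot: [0.0, 1.0, -0.017, 0.002]
contact_force: [6.5, -0.5, 5.9]
finger_gap: 0.653
```

Request:
drive_tool(
  motion=[
    {"translation": [0, -1, 0], "dr": [0, 0, 0], "fingers": 0.35},
    {"translation": [0, -1, 0], "dr": [0, 0, 0], "fingers": 0.35},
    {"translation": [0, -1, 0], "dr": [0, 0, 0], "fingers": 0.35},
    {"translation": [0, -1, 0], "dr": [0, 0, 0], "fingers": 0.35},
    {"translation": [0, -1, 0], "dr": [0, 0, 0], "fingers": 0.35},
  ],
)

```text
time: 5.4
ee_pos: [0.4616, -0.1388, 0.0119]
tool_rot: [0.001, 1.0, -0.018, 0.0]
contact_force: [0.3, -1.2, 2.4]
finger_gap: 0.653
```

```bash
python3 snap.py 5 top; python3 jaws.py top5.npz 190 320 165 220;python3 - <<'E'
from h import *
p=load("top5.npz")["p"][:,:,::-1]
c=cv2.resize(p[140:230,150:280],None,fx=6,fy=6,interpolation=cv2.INTER_CUBIC)
cv2.imwrite("pics/j5.png",np.clip(c*1.6,0,255).astype(np.uint8))
E
```

```text
{'time': np.float64(5.45), 'ee_pos': array([ 0.4616, -0.1366,  0.0119]), 'tool_rot': array([ 1.000e-04,  9.999e-01, -1.670e-02,  2.000e-04]), 'joint_positions': array([ 0.4606,  0.4686, -0.3641,  2.1749,  0.3151,  0.5465, -0.172 ]), 'contact_force': array([2.3535, 2.4614, 0.8177])}
-0.14 8 0.4322 0.478 0.4551 -0.12
-0.12 57 0.4324 0.4876 0.46 -0.1005
-0.1 125 0.433 0.4886 0.4608 -0.0804
-0.08 36 0.4532 0.4649 0.459 -0.0602
-0.06 40 0.4535 0.4687 0.4611 -0.0401
-0.04 41 0.4542 0.4689 0.4616 -0.0204
-0.02 43 0.4547 0.4694 0.462 -0.0003
0.0 42 0.4553 0.4698 0.4625 0.0192
0.02 42 0.4557 0.4706 0.4632 0.0387
0.04 42 0.4563 0.471 0.4636 0.0585
0.06 42 0.4568 0.4713 0.4641 0.0783
0.08 42 0.4573 0.4719 0.4646 0.098
0.1 52 0.4579 0.5033 0.4806 0.12
0.12 139 0.4272 0.5038 0.4655 0.1395
0.14 28 0.4333 0.4988 0.4661 0.1593
0.16 32 0.434 0.4993 0.4666 0.1795
0.18 10 0.4345 0.4997 0.4671 0.185
```

View pics/j5.png

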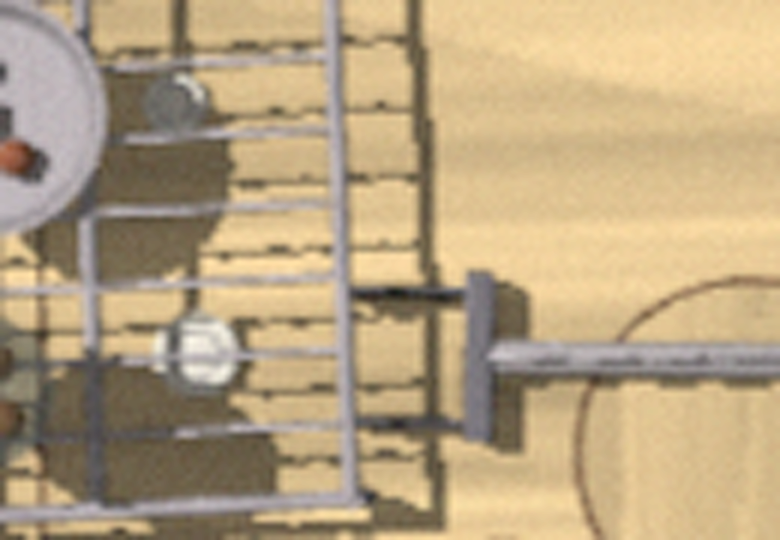

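Request:
drive_tool(
  motion=[
    {"translation": [0.3, -1, 0], "dr": [0, 0, 0], "fingers": 0.35},
    {"translation": [0, -1, 0], "dr": [0, 0, 0], "fingers": 0.35},
    {"translation": [0, -1, 0], "dr": [0, 0, 0], "fingers": 0.35},
    {"translation": [0, -1, 0], "dr": [0, 0, 0], "fingers": 0.35},
    {"translation": [0, -1, 0], "dr": [0, 0, 0], "fingers": 0.35},
  ],
)

```text
time: 5.87
ee_pos: [0.4662, -0.0883, 0.0117]
tool_rot: [0.0, 1.0, -0.017, 0.0]
contact_force: [-1.7, -6.4, 10.7]
finger_gap: 0.65
```

```bash
python3 snap.py 6 top; python3 jaws.py top6.npz 170 320 165 215 | tail -8;python3 - <<'E'
from h import *
p=load("top6.npz")["p"][:,:,::-1]
c=cv2.resize(p[140:230,150:280],None,fx=6,fy=6,interpolation=cv2.INTER_CUBIC)
cv2.imwrite("pics/j6.png",np.clip(c*1.6,0,255).astype(np.uint8))
E
```

```text
{'time': np.float64(5.9167), 'ee_pos': array([ 0.4663, -0.0862,  0.0117]), 'tool_rot': array([-1.000e-04,  9.999e-01, -1.650e-02,  1.000e-04]), 'joint_positions': array([ 0.3584,  0.4616, -0.368 ,  2.1901,  0.3171,  0.5389, -0.2815]), 'contact_force': array([-7.0897,  3.5723, 12.1927])}
0.12 44 0.4613 0.4758 0.4685 0.14
0.14 43 0.4616 0.4762 0.4689 0.16
0.16 148 0.4313 0.5106 0.471 0.18
0.18 40 0.4315 0.508 0.4698 0.1997
0.2 32 0.4381 0.5036 0.4708 0.2196
0.22 23 0.4385 0.5014 0.4699 0.2396
0.24 22 0.4416 0.5012 0.4714 0.2582
0.26 36 0.4539 0.4912 0.4725 0.2783
```

View pics/j6.png

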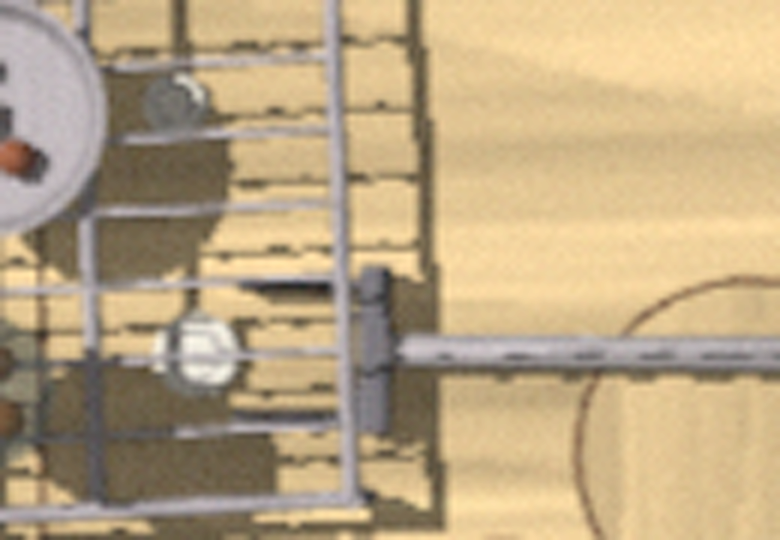

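Request:
drive_tool(
  motion=[
    {"translation": [0, -1, 0], "dr": [0, 0, 0], "fingers": 0.35},
    {"translation": [0, -1, 0], "dr": [0, 0, 0], "fingers": 0.35},
    {"translation": [0, -1, 0], "dr": [0, 0, 0], "fingers": 0.35},
    {"translation": [0, -1, 0], "dr": [0, 0, 0], "fingers": 0.35},
    {"translation": [0, -0.7, 0], "dr": [0, 0, 0], "fingers": 0.35},
  ],
)

```text
time: 6.33
ee_pos: [0.4678, -0.0408, 0.0116]
tool_rot: [0.0, 1.0, -0.017, 0.0]
contact_force: [1.4, -5.7, 3.2]
finger_gap: 0.649
```

```bash
python3 snap.py 7 top; python3 jaws.py top7.npz 170 320 165 215 | tail -8;python3 - <<'E'
from h import *
p=load("top7.npz")["p"][:,:,::-1]
c=cv2.resize(p[140:230,150:280],None,fx=6,fy=6,interpolation=cv2.INTER_CUBIC)
cv2.imwrite("pics/j7.png",np.clip(c*1.6,0,255).astype(np.uint8))
E
```

```text
{'time': np.float64(6.3833), 'ee_pos': array([ 0.4678, -0.0395,  0.0116]), 'tool_rot': array([-1.000e-04,  9.999e-01, -1.640e-02,  1.000e-04]), 'joint_positions': array([ 0.2619,  0.4569, -0.3711,  2.2   ,  0.3192,  0.5342, -0.384 ]), 'contact_force': array([4.052 , 1.6364, 1.2277])}
0.14 44 0.4617 0.4762 0.469 0.1597
0.16 42 0.4622 0.4768 0.4695 0.1795
0.18 22 0.4629 0.4775 0.4702 0.1998
0.2 66 0.4325 0.5116 0.4721 0.2197
0.22 92 0.4326 0.5119 0.4722 0.2392
0.24 39 0.4416 0.5013 0.4715 0.2589
0.26 49 0.442 0.5019 0.472 0.2786
0.28 14 0.4426 0.5018 0.4722 0.2931
```

View pics/j7.png

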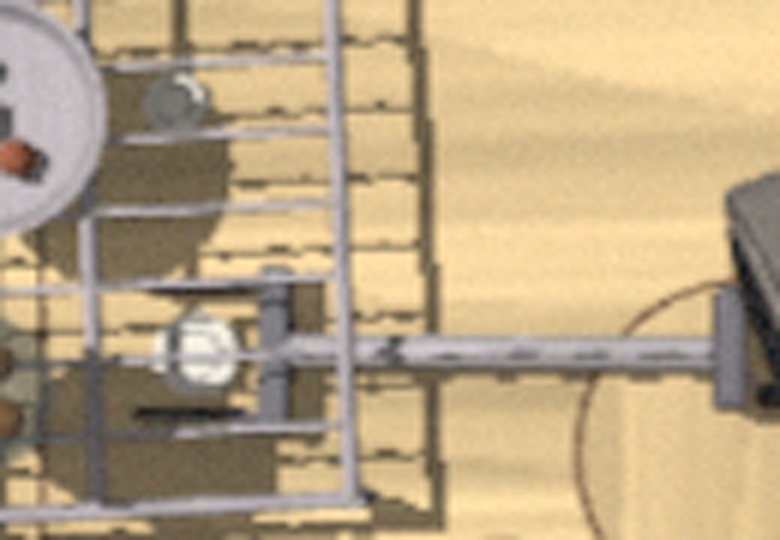

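The jaws now straddle the striker: jaw tips at y 0.293, the disc at crop (197,353), and the coin has not moved. Time to squeeze.

Request:
drive_tool(
  motion=[
    {"translation": [0, 0, 0], "dr": [0, 0, 0], "fingers": 0.42},
    {"translation": [0, 0, 0], "dr": [0, 0, 0], "fingers": 0.47},
    {"translation": [0, 0, 0], "dr": [0, 0, 0], "fingers": 0.52},
    {"translation": [0, 0, 0], "dr": [0, 0, 0], "fingers": 0.7},
    {"translation": [0, 0, 0], "dr": [0, 0, 0], "fingers": 1},
  ],
  newtons=20,
)

```text
time: 6.8
ee_pos: [0.4698, -0.04, 0.0124]
tool_rot: [-0.001, 1.0, -0.017, 0.002]
contact_force: [4.1, 4.7, 16.8]
finger_gap: 0.543
```

Request:
drive_tool(
  motion=[
    {"translation": [0, 0, 0], "dr": [0, 0, 0], "fingers": 1},
    {"translation": [0, 0, 0], "dr": [0, 0, 0], "fingers": 1},
    {"translation": [0, 0, 0], "dr": [0, 0, 0], "fingers": 1},
    {"translation": [0, 0, 0], "dr": [0, 0, 0], "fingers": 1},
    {"translation": [0, 0, 0], "dr": [0, 0, 0], "fingers": 1},
  ],
)

```text
time: 7.22
ee_pos: [0.4698, -0.04, 0.0124]
tool_rot: [-0.001, 1.0, -0.017, 0.002]
contact_force: [3.5, 4.9, 16.3]
finger_gap: 0.545
```

```bash
python3 snap.py 8 top; python3 jaws.py top8.npz 170 320 165 215 | tail -5;python3 - <<'E'
from h import *
p=load("top8.npz")["p"][:,:,::-1]
c=cv2.resize(p[140:230,150:280],None,fx=6,fy=6,interpolation=cv2.INTER_CUBIC)
cv2.imwrite("pics/j8.png",np.clip(c*1.6,0,255).astype(np.uint8))
E
```

```text
{'time': np.float64(7.2667), 'ee_pos': array([ 0.4698, -0.04  ,  0.0124]), 'tool_rot': array([-6.000e-04,  9.999e-01, -1.650e-02,  1.900e-03]), 'joint_positions': array([ 0.264 ,  0.4562, -0.3716,  2.198 ,  0.3187,  0.533 , -0.3816]), 'contact_force': array([ 4.2271,  5.7742, 16.0908])}
0.2 61 0.4326 0.5091 0.4708 0.2199
0.22 101 0.4326 0.509 0.4708 0.2387
0.24 41 0.4473 0.4957 0.4715 0.2586
0.26 67 0.4478 0.4964 0.4721 0.2786
0.28 21 0.4482 0.4971 0.4727 0.2936
```

View pics/j8.png

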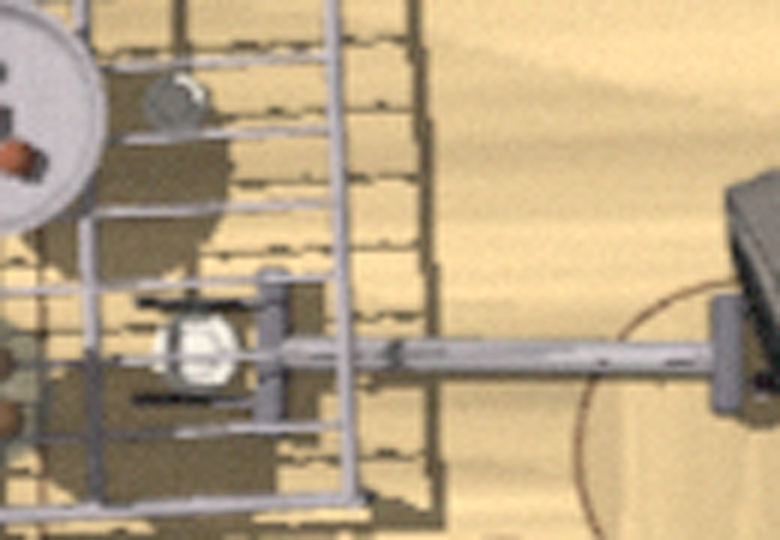

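Request:
drive_tool(
  motion=[
    {"translation": [0, 0.5, 0], "dr": [0, 0, 0], "fingers": 1},
    {"translation": [0, 0.8, 0], "dr": [0, 0, 0], "fingers": 1},
    {"translation": [0, 0.8, 0], "dr": [0, 0, 0], "fingers": 1},
    {"translation": [0, 0.8, 0], "dr": [0, 0, 0], "fingers": 1},
    {"translation": [0, 0.8, 0], "dr": [0, 0, 0], "fingers": 1},
  ],
)

```text
time: 7.68
ee_pos: [0.4682, -0.0759, 0.0124]
tool_rot: [-0.001, 1.0, -0.016, 0.002]
contact_force: [0.9, 15.0, 20.2]
finger_gap: 0.538
```

```bash
python3 snap.py 9 top; python3 jaws.py top9.npz 170 320 165 215 | tail -5;python3 - <<'E'
from h import *
p=load("top9.npz")["p"][:,:,::-1]
c=cv2.resize(p[140:230,150:280],None,fx=6,fy=6,interpolation=cv2.INTER_CUBIC)
cv2.imwrite("pics/j9.png",np.clip(c*1.6,0,255).astype(np.uint8))
E
```

```text
{'time': np.float64(7.7333), 'ee_pos': array([ 0.4681, -0.0775,  0.0123]), 'tool_rot': array([-7.000e-04,  9.999e-01, -1.640e-02,  1.500e-03]), 'joint_positions': array([ 0.3422,  0.4598, -0.3695,  2.1911,  0.3158,  0.5368, -0.298 ]), 'contact_force': array([ 0.7762, 11.3605, 21.0704])}
0.16 43 0.4621 0.4768 0.4694 0.1795
0.18 64 0.4318 0.5079 0.4698 0.1999
0.2 43 0.4462 0.4948 0.4705 0.2198
0.22 57 0.4467 0.4952 0.471 0.2392
0.24 35 0.4471 0.4957 0.4714 0.256
```

View pics/j9.png

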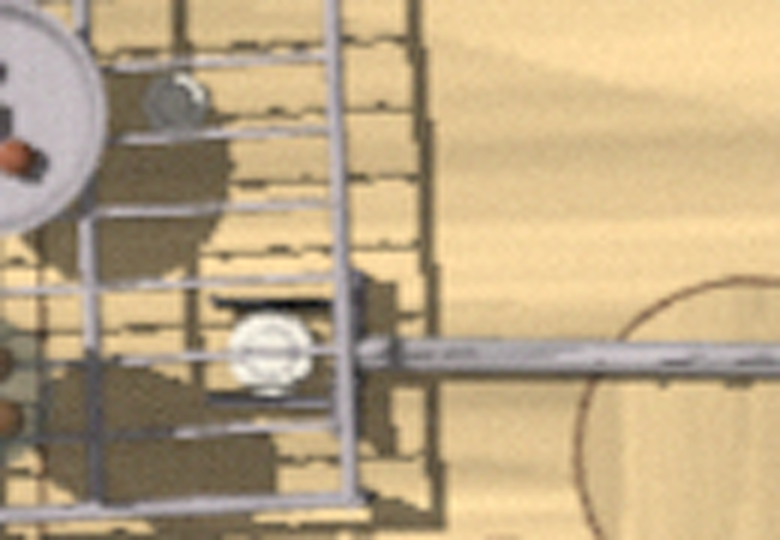

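The striker is moving with the jaws: its disc has gone from crop column 197 to 270, and the jaws are still closed. I'll keep drawing it out.

Request:
drive_tool(
  motion=[
    {"translation": [0, 0.9, 0], "dr": [0, 0, 0], "fingers": 1},
    {"translation": [0, 0.9, 0], "dr": [0, 0, 0], "fingers": 1},
    {"translation": [0, 0.9, 0], "dr": [0, 0, 0], "fingers": 1},
    {"translation": [0, 0.9, 0], "dr": [0, 0, 0], "fingers": 1},
    {"translation": [0, 0.9, 0], "dr": [0, 0, 0], "fingers": 1},
  ],
)

```text
time: 8.15
ee_pos: [0.4667, -0.1209, 0.0124]
tool_rot: [-0.001, 1.0, -0.016, 0.001]
contact_force: [1.6, 16.0, 21.7]
finger_gap: 0.541
```

Request:
drive_tool(
  motion=[
    {"translation": [0, 1, 0], "dr": [0, 0, 0], "fingers": 1},
    {"translation": [0, 1, 0], "dr": [0, 0, 0], "fingers": 1},
    {"translation": [0, 1, 0], "dr": [0, 0, 0], "fingers": 1},
    {"translation": [0, 1, 0], "dr": [0, 0, 0], "fingers": 1},
    {"translation": [0, 1, 0], "dr": [0, 0, 0], "fingers": 1},
  ],
)

```text
time: 8.57
ee_pos: [0.465, -0.1709, 0.0123]
tool_rot: [-0.001, 1.0, -0.016, 0.001]
contact_force: [-0.2, 17.3, 23.4]
finger_gap: 0.542
```

Request:
drive_tool(
  motion=[
    {"translation": [0, 1, 0], "dr": [0, 0, 0], "fingers": 1},
    {"translation": [0, 0.5, 0], "dr": [0, 0, 0], "fingers": 1},
    {"translation": [0, 0, 0], "dr": [0, 0, 0], "fingers": 1},
    {"translation": [0, 0, 0], "dr": [0, 0, 0], "fingers": 1},
    {"translation": [0, 0, 0], "dr": [0, 0, 0], "fingers": 1},
  ],
)

```text
time: 8.98
ee_pos: [0.4643, -0.1872, 0.0124]
tool_rot: [-0.0, 1.0, -0.017, 0.001]
contact_force: [0.8, 5.8, 18.6]
finger_gap: 0.544
```

```bash
python3 snap.py 10 top; python3 jaws.py top10.npz 205 320 165 215 | tail -5;python3 - <<'E'
from h import *
z=load("top10.npz");p=z["p"][:,:,::-1]
c=cv2.resize(p[140:230,150:280],None,fx=6,fy=6,interpolation=cv2.INTER_CUBIC)
cv2.imwrite("pics/j10.png",np.clip(c*1.6,0,255).astype(np.uint8))
E
```

```text
{'time': np.float64(9.0333), 'ee_pos': array([ 0.4644, -0.1872,  0.0124]), 'tool_rot': array([-1.000e-04,  9.999e-01, -1.670e-02,  1.300e-03]), 'joint_positions': array([ 0.5554,  0.488 , -0.3604,  2.1343,  0.3119,  0.5658, -0.0646]), 'contact_force': array([ 1.4527,  5.0815, 19.7102])}
0.06 110 0.426 0.5052 0.4656 0.0799
0.08 83 0.4262 0.5055 0.4659 0.1
0.1 59 0.4436 0.4924 0.468 0.1199
0.12 50 0.4441 0.4928 0.4684 0.1398
0.14 4 0.4447 0.4927 0.4687 0.1435
```

View pics/j10.png

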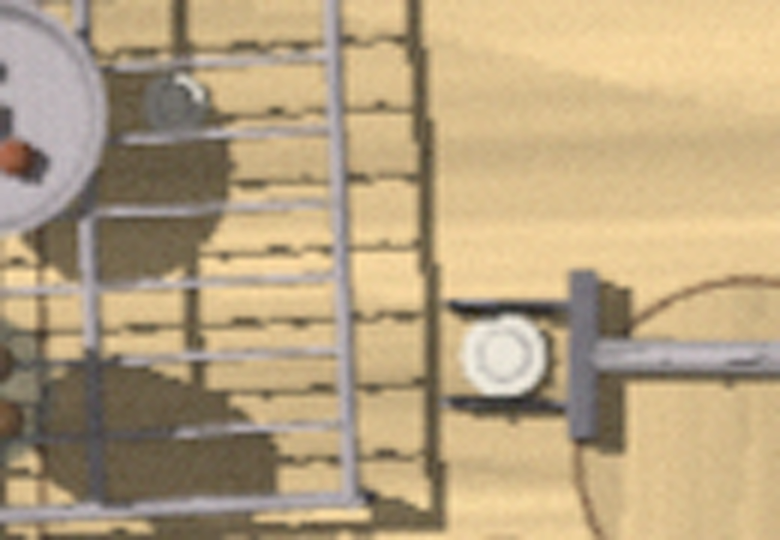

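The disc is fully out at crop (503,355), about 65 mm in front of the mouth. I'll release the trigger gently.

Request:
drive_tool(
  motion=[
    {"translation": [0, 0, 0], "dr": [0, 0, 0], "fingers": 0.42},
    {"translation": [0, 0, 0], "dr": [0, 0, 0], "fingers": 0.36},
    {"translation": [0, 0, 0], "dr": [0, 0, 0], "fingers": 0.3},
    {"translation": [0, 0, 0], "dr": [0, 0, 0], "fingers": 0.2},
    {"translation": [0, 0, 0], "dr": [0, 0, 0], "fingers": 0.1},
  ],
)

```text
time: 9.45
ee_pos: [0.4628, -0.1881, 0.0112]
tool_rot: [-0.0, 1.0, -0.017, -0.0]
contact_force: [0.4, 0.6, -0.2]
finger_gap: 0.9
```

Request:
drive_tool(
  motion=[
    {"translation": [0, 0, 0], "dr": [0, 0, 0], "fingers": 0},
    {"translation": [0, 0, 0], "dr": [0, 0, 0], "fingers": 0},
    {"translation": [0, 0, 0], "dr": [0, 0, 0], "fingers": 0},
    {"translation": [0, 0, 0], "dr": [0, 0, 0], "fingers": 0},
  ],
)

```text
time: 9.78
ee_pos: [0.463, -0.1882, 0.0113]
tool_rot: [-0.0, 1.0, -0.017, -0.0]
contact_force: [0.0, -0.6, 0.8]
finger_gap: 0.997
```

```bash
python3 snap.py 11 wrist
```

```text
{'time': np.float64(9.8333), 'ee_pos': array([ 0.463 , -0.1882,  0.0113]), 'tool_rot': array([-0.    ,  0.9999, -0.017 , -0.    ]), 'joint_positions': array([ 0.556 ,  0.4898, -0.3588,  2.1348,  0.313 ,  0.5662, -0.0643]), 'contact_force': array([ 0.2798, -0.737 , -0.3723])}
```

View pics/wrist11.png

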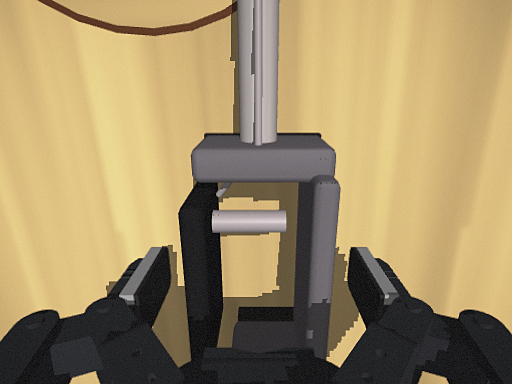

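The pads, at columns 168 and 350, are clear of both bars (180 and 340), and the measured force is about 0. I'll lift straight up.

Request:
drive_tool(
  motion=[
    {"translation": [0, 0, -0.8], "dr": [0, 0, 0], "fingers": 0},
    {"translation": [0, 0, -1], "dr": [0, 0, 0], "fingers": 0},
    {"translation": [0, 0, -2], "dr": [0, 0, 0], "fingers": 0},
    {"translation": [0, 0, -2], "dr": [0, 0, 0], "fingers": 0},
    {"translation": [0, 0, -3], "dr": [0, 0, 0], "fingers": 0},
  ],
)

```text
time: 10.25
ee_pos: [0.4622, -0.1878, 0.1]
tool_rot: [-0.001, 1.0, -0.017, -0.001]
contact_force: [-0.0, -1.3, 0.6]
finger_gap: 1.0
```

Request:
drive_tool(
  motion=[
    {"translation": [0, 0, -3], "dr": [0, 0, 0], "fingers": 0},
    {"translation": [0, 0, -2], "dr": [0, 0, 0], "fingers": 0},
    {"translation": [0, 0, 0], "dr": [0, 0, 0], "fingers": 0},
    {"translation": [0, 0, 0], "dr": [0, 0, 0], "fingers": 0},
    {"translation": [0, 0, 0], "dr": [0, 0, 0], "fingers": 0},
  ],
)

```text
time: 10.67
ee_pos: [0.4627, -0.1882, 0.1495]
tool_rot: [0.0, 1.0, -0.017, 0.0]
contact_force: [-0.2, 0.0, -0.2]
finger_gap: 1.002
```

```bash
python3 snap.py 12 top wrist; python3 jaws.py top12.npz 205 320 165 215 | tail -5;python3 - <<'E'
from h import *
z=load("top12.npz");p=z["p"][:,:,::-1];C=cloud(z)
c=cv2.resize(p[140:230,150:280],None,fx=6,fy=6,interpolation=cv2.INTER_CUBIC)
cv2.imwrite("pics/j12.png",np.clip(c*1.6,0,255).astype(np.uint8))
m=np.zeros(C.shape[:2],bool);m[190:210,225:243]=1;hs=cv2.cvtColor(z["p"],cv2.COLOR_RGB2HSV);m&=(hs[...,1]<70)&(hs[...,2]>110)
v,u=np.nonzero(m);print(len(u),u.mean(),v.mean(),ray(z,[[u.mean(),v.mean()]],.012),np.percentile(C[m][:,2],[10,50,90]))
w=cloud(load("wrist12.npz"))
P=w[(w[...,2]>.04)&(w[...,2]<.055)];P=P[(abs(P[:,1]+.19)<.02)&(abs(P[:,0]-.463)<.05)]
print("bars width",P[:,0].min(),P[:,0].max())
E
```

```text
{'time': np.float64(10.7667), 'ee_pos': array([ 0.4625, -0.188 ,  0.1487]), 'tool_rot': array([-3.000e-04,  9.999e-01, -1.690e-02, -6.000e-04]), 'joint_positions': array([ 0.6474,  0.2721, -0.4485,  2.0512,  0.1552,  0.8514,  0.0766]), 'contact_force': array([-0.5277,  0.3901, -0.3847])}
0.04 42 0.4619 0.4766 0.4692 0.0584
0.06 114 0.4316 0.5083 0.4699 0.08
0.08 64 0.4318 0.5059 0.4689 0.0997
0.1 60 0.4351 0.5065 0.4708 0.1196
0.12 52 0.4357 0.5069 0.4713 0.1393
166 233.20481927710844 198.52409638554218 [[0.46866761 0.11750087 0.012     ]] [0.00079112 0.01065874 0.01371745]
bars width 0.4325031367929536 0.49312451161485216
```

View pics/j12.png

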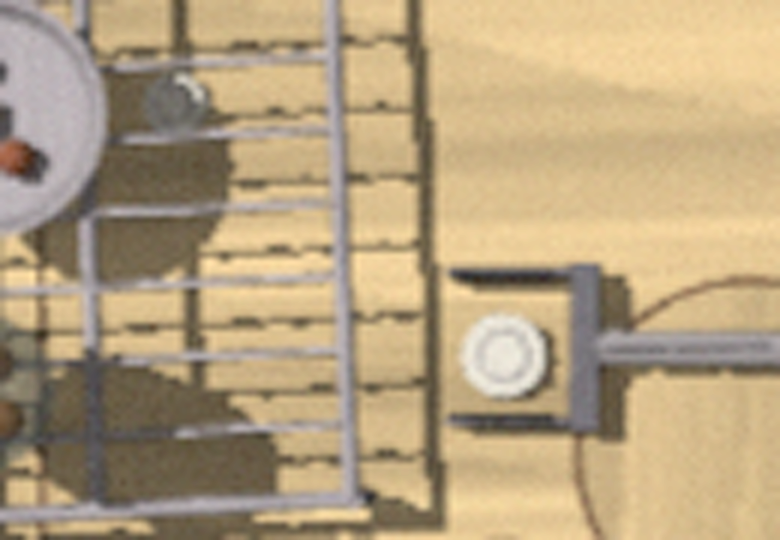

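View pics/wrist12.png

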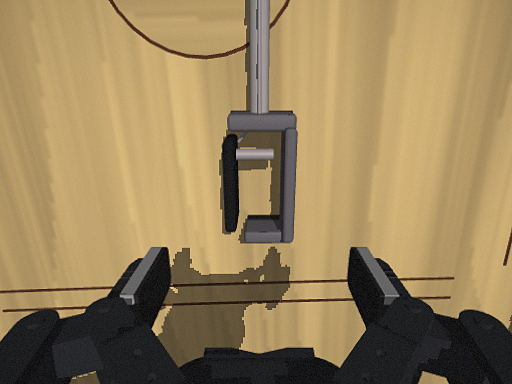

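The striker lies in the open jaws at crop (503,355), well in front of the mouth, and the coin is still at (178,100). The grip measures 60.6 mm over the bars, so the trigger is free. I'm handing in.

```bash
python3 -c "
from workcell import *
print(job_done())"
```

```text
the job is handed in; nothing more can be done
None
```

I gripped the reacher and slid its jaws around the striker under the rack. I squeezed to about 46 mm over the bars (about 14 mm of trigger travel). Then I drew the striker out in the closed jaws, released the trigger and lifted the arm clear. The job was handed in at about 10.8 s of the 42 s allowed.

Last checks:
- **Striker:** its centre is at about (0.469, 0.118), roughly 65 mm in front of the mouth line. It lies flat, with its top at about 11–12 mm.
- **Trigger:** the wrist camera measured 60.6 mm over the bars, so it is free. The coarser top-camera depth gave a jaw width of 71 mm instead of 75 mm. That would mean about 2 mm of trigger travel, still under the 4 mm limit; the top picture itself showed about 75 mm.
- **Coin:** it shows no movement in the top view.
- **Robot:** the measured force on the tool was about 0, and it touches nothing.

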